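# Release the ratchet retainer of a dish rack and take the cup out

### The job

The blue cup is locked in the white dish rack by a swinging retainer. With closed fingertips push the post of the red release lever sideways (do not grip it), gently but far enough to lift the yellow pawl off the ratchet wheel, and keep it pushed until the retainer has swung fully open by itself; do not force the retainer itself. Then lift the cup out and set it down gently, upright, on the cork coaster, leaving the bowl, brass dish and plates where they are.

Things in the scene. Friction and masses are not known exactly. Their poses are not given: they have to be found in the camera images.
- rack: White fixed dish-rack base plate, 200 (x) x 290 (y) x 12 mm high, carrying the mechanism. Origin: centre of its underside; x, y along its short and long sides, z up. Steel ratchet wheel, 66 mm across, top 40 mm above the table, on an upright axis at rack (-45, -50) mm. A wire gallery 40 mm high runs along x = +94 mm. Around the lever's post all is free from 53 mm above the table up.
- stall (a point): Spot on the rack plate, 12 mm above the table, where the cup stands: rack (-2.5, 75) mm. Axes as the rack's. Beside it: two cheeks 24 mm high at y +-32 mm from it and a grey back wall, 60 mm high and long, its face 28.5 mm away on the +x side.
- post (a point): On the axis of the upright red round post of the release lever, 84 mm above the table; post 12 mm in diameter, free from 53 to 100 mm above the table. At rest it is at rack (48, -96) mm, 50 mm from the pivot; its frame turns with the lever and then stands 0.3 rad clockwise of the rack's. Push it along the rack's +y, from its -y side.
- lever (a joint): Turn of the red release lever about its upright pivot (rad): 0 at rest, grows anticlockwise seen from above as the post is pushed along the rack's +y; 0.02 rad is 1 mm of post travel. First comes idle travel against a weak spring (1 to 1.5 N at the post); a brass screw sets its length, 2 to 24 mm, different on every rack. Then it meets the pawl. Let go, it springs back to 0.
- pivot (a point): Top of the upright pivot pin of yellow pawl and red lever, rack (0, -81) mm, 56 mm above the table. After the idle travel the push rises to 6 to 10 N; 4 to 6 mm on, the pawl slips off the wheel (push drops to 4 to 6 N); 1 to 3 mm later it is at its stop (2 to 3 N per further mm). Lean on it with about 12 N; over 16 N is damage. Let go early, it drops into the next tooth.
- retainer (a joint): Swing of the aluminium retainer arm (one piece with the ratchet wheel) about the wheel axis (rad). Near 0 = closed on the cup, 1.13 = fully open; it opens anticlockwise from above, swinging towards the rack's -x side. A spring opens it: with the pawl held off the swing takes about 2.5 s, and it then stays open.
- pad (a point): Middle of the front face of the black rubber pad at the end of the retainer arm, 125 mm from the wheel axis, 62 mm above the table; closed, it stands against the cup's side that looks to the rack's -x. Above it an upright carries a lip that overhangs the cup's rim by about 14 mm, top 113.5 mm above the table.
- cup: Blue ceramic cup without handle, loose, about 0.22 kg; straight-sided, 56 mm across, 95 mm high, wall 4 mm. Origin: centre of its underside; z up. It starts on the rack plate, its foot 12 mm above the table. Once free it can be gripped across its outside near the rim, fingers closing along the rack's y (the back wall and the pad stand on the x sides).
- coaster: Round cork coaster fixed on the worktop, 100 mm across, 5 mm thick. Origin: centre of its underside.
- bowl: White bowl, loose, 120 mm across, 55 mm high; leave alone. Origin: centre of its underside.
- brass_dish: Brass footed dish, loose, 92 mm across, 66 mm high; leave alone. Origin: centre of its underside.
- plates: Stack of five white plates, loose as one piece, 150 mm across, 42 mm high; leave alone. Origin: centre of its underside.
Mind the look-alikes: they are no part of the job. There is more than one size of the cup; the one meant has the size given above.

How it is judged:
On the way, in this order (a step that is already met when the one before it is completed fails the run):
1. the retainer has swung fully open (value of joint retainer above 1 rad), for 0.2 s.
2. the cup is lifted out of the rack (height (world z) of cup above 0.03 m and value of joint retainer above 1 rad), for 0.1 s.
At the end, for the whole second after the job is handed in: The cup stands upright (within 0.1 rad) and at rest on the coaster, its centre within 25 mm of the coaster's; the retainer is open (more than 1.0 rad) and the release lever is back at rest (under 0.05 rad) (horizontal distance between cup and coaster below 0.025 m and height (world z) of cup between 0.002 and 0.009 m and angle between cup's own z axis and vertical below 0.1 rad and linear speed of cup below 0.02 m/s and value of joint retainer above 1 rad and value of joint lever below 0.05 rad); the robot touches nothing.
It fails at once if the release lever is pushed with more than 16 N (contact force between any of the fingers, the arm and lever above 16 N).
It fails at once if the retainer itself is pushed by the robot with more than 10 N (contact force between any of the fingers, the arm and retainer above 10 N).
It fails at once if the cup is tipped over (angle between cup's own z axis and vertical above 0.5 rad).
It fails at once if the cup is banged down on the coaster (more than 40 N) (contact force between cup and coaster above 40 N).
It fails at once if bowl, brass dish or plates are moved more than 20 mm (distance of any of bowl, brass_dish, plates from where it was at the start of the episode above 0.02 m).
It also fails if it takes over 72 s, if anything falls off the work surface, if the arm or the gripper's body presses on something with over 40 N, if the wrist force passes 120 N, or if a joint passes its speed limit or range.

### The arm

A 7-joint arm with a two-finger parallel gripper is mounted at the origin on the work surface. World frame = base frame: x ahead of the robot, y to its left, z up, the work surface at z = 0. Lengths are in m, angles in rad, forces in N, time in s.
With the tool pointing down it reaches from about 0.4 to 0.9 m from the base axis. Payload 5.5 kg.
Tool frame: the origin (TCP) lies midway between the tips of the shut fingers; the grasp point (between the pads) lies 19 mm behind it; z points along the fingers, y is the line along which they close (so a half turn about z gives the same grasp; the last joint's range is limited). The gripper opens to 92 mm and grips with 3 to 60 N. Pads are 19 mm wide; open, the fingers measure 130 mm over their backs; the gripper's body (75 mm by 190 mm) begins 47 mm behind the grasp point.
Start: joints at [-0.854, 0.501, -0.427, 1.55, 0.221, 1.138, -0.21], TCP at [0.285, 0.584, 0.227] pointing down, gripper open.
Joint ranges: [-2.88, 2.88], [-0.31, 2.03], [-1.54, 1.56], [0.2, 2.42], [-1.41, 4.55], [0.19, 2.02], [-2.57, 2.57]. Speed limits (rad/s): [2.57, 2.57, 3.14, 3.14, 3.14, 3.14, 3.14].

### API

Orientations are given as a 3x3 rotation matrix whose columns are the frame's x, y, z axes.
In Python, from station import ctrl, imaging gives the robot as it stands. The module is installed in compiled form; this text tells all that it offers.
- The arm moves only by the tool move_arm, never from a script. Its argument "commands" is text: rows parted by semicolons, each of 5 numbers parted by spaces: the opening, from 0 (shut) to 1 (fully open), then the shift along the tool's x, y, z in cm, then the turn about the tool's z in rad. A call has 1 to 12 rows; each row is the pose to reach, as a shift and turn from the pose commanded when the call began, along the tool's axes at that moment; what a row does not reach only later rows make up. A row lasts 1/8 s, in which the tool goes at most 62.5 mm and 10.7 degrees, less where a joint would pass 70% of its speed; a pose out of reach is approached as far as the arm can. A call with a gripper value outside its range is refused whole. The fingers move at their own pace and stop on an object; "squeeze" is the grip in N (left out, the last holds). Time passes only in rows, so rows that repeat a pose let the fingers close. It gives the time, the measured TCP pose, the force, the opening and the grip force at its end, in the units of the state.
- ctrl.get_state(): the state, without advancing time (a new reading comes with each control period).
- imaging.snapshot(name): name is "scene" or "top" or "wrist"; returns a dict with "color" (480x640x3 uint8, red, green, blue), "vfov" (degrees; the focal length in pixels is half the picture's height over the tangent of half this angle, whatever the lens; pixels are square), "cx", "cy" (the principal point, pixels), "rvec" (rotation vector, rad) and "tvec" (3), from world to camera coordinates, as OpenCV has them. Camera axes: x right, y down, z forward; pixel columns grow to the right and rows downward; lengths in m; the calibration is good to about 2 mm. A picture is of the moment at which its call begins. There is no depth.
- ctrl.sign_off(): hands the job in; it is judged then, once.
The state is a dict: "clock": time; "joint_positions": joint angles; "dq": joint speeds; "effort": joint torques, N m; "tcp_pos": TCP position; "eef_rot": TCP orientation; "contact_force": force on the tool from outside, world axes, zero at the start; "ft_torque": the same for the moment, N m; "finger_gap": opening from 0.0 (shut) to 1.0 (fully open); "grip_force": force on a finger pad.
Only numpy, scipy, OpenCV 4.12 (cv2) and the standard library are available. Lean on these libraries where they do the work, as an engineer would, in place of code of your own. Each camera call takes 0.05 s, during which the arm holds its last target. There are 200 camera calls.

## Working session

There is one attempt and no reset: what is moved stays moved. The work goes in short steps, Python scripts to look and compute and a tool call to move; the robot and the scene stay as the last step left them, time stands still between calls to the robot, and variables do not carry over. Pictures are saved under pics/ and viewed, at most 10 in all, crops included, and the job is handed in when it is done.

Besides the shell and the picture viewer there is one more tool, called after "Call:" as a command line: name --argument value ..., lists and objects as JSON in quotes. move_arm: Moves the arm, as the interface text tells. Its arguments: {"type":"object","properties":{"commands":{"type":"string"},"squeeze":{"type":"number"}},"required":["commands"]}

```bash
mkdir -p pics; cat > h.py <<'E'
import numpy as np, cv2
from station import ctrl, imaging
def snap(n, f=None):
    s=imaging.snapshot(n)
    if f: cv2.imwrite('pics/'+f, s['color'][:,:,::-1])
    return s
def cam(s):
    R=cv2.Rodrigues(np.array(s['rvec'],float))[0]; t=np.array(s['tvec'],float).ravel()
    f=240/np.tan(np.radians(s['vfov'])/2); return R,t,f
def ray(s,u,v,z):
    R,t,f=cam(s); d=R.T@np.array([(u-s['cx'])/f,(v-s['cy'])/f,1]); o=-R.T@t
    return o+d*(z-o[2])/d[2]
def proj(s,p):
    R,t,f=cam(s); q=R@np.array(p,float)+t; return [s['cx']+f*q[0]/q[2], s['cy']+f*q[1]/q[2]]
E
python3 - <<'E'
from h import *
for n in ['scene','top']:
    s=snap(n,n+'0.png'); R,t,f=cam(s); print(n,f,s['cx'],s['cy'],-R.T@t, {k:(v if k!='color' else 0) for k,v in s.items()})
print(ctrl.get_state())
E
```

```text
scene 470.72143590078815 319.7682763690767 238.56839363536437 [1.21902586 0.28171683 0.86442818] {'color': 0, 'vfov': 54.03003860324195, 'cx': 319.7682763690767, 'cy': 238.56839363536437, 'rvec': array([ 1.42329458,  2.21430476, -0.81621327]), 'tvec': array([ 0.23994623, -0.36382547,  1.45694246])}
top 567.445261133721 321.6124492334814 245.39039078491527 [0.41965046 0.01374505 1.36104298] {'color': 0, 'vfov': 45.85169739949736, 'cx': 321.6124492334814, 'cy': 245.39039078491527, 'rvec': array([ 2.18553224, -2.12588107,  0.13892189]), 'tvec': array([-0.00159929,  0.58970305,  1.29652658])}
{'clock': 0.1, 'joint_positions': array([-0.85378643,  0.50173937, -0.42680954,  1.55135088,  0.22082213,
        1.13830757, -0.21029609]), 'dq': array([-0.00107119, -0.00298458, -0.00091893, -0.0038251 , -0.00174338,
        0.00068286, -0.00048449]), 'effort': array([-1.07071863e-02, -5.67870426e+01, -5.83809972e+00, -2.79916102e+01,
       -6.89306762e-02,  2.40298617e-02,  1.87791483e-05]), 'tcp_pos': array([0.28471774, 0.58361807, 0.22578923]), 'eef_rot': array([[-8.98811613e-01,  4.38334401e-01, -7.98467774e-04],
       [ 4.38335126e-01,  8.98810270e-01, -1.55411161e-03],
       [ 3.64504539e-05, -1.74685004e-03, -9.99998474e-01]]), 'contact_force': array([-0.54678572,  0.73163481, -0.04074095]), 'ft_torque': array([0.02004007, 0.0181341 , 0.00930285]), 'grip_force': 0.0, 'finger_gap': 1.0008419100063044}
```

View pics/top0.png

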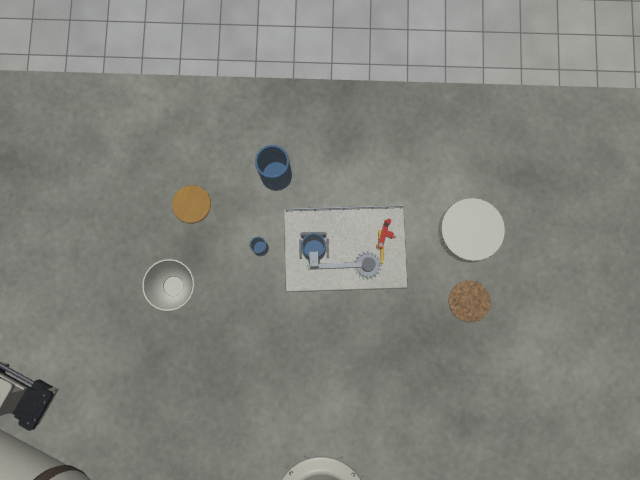

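View pics/scene0.png

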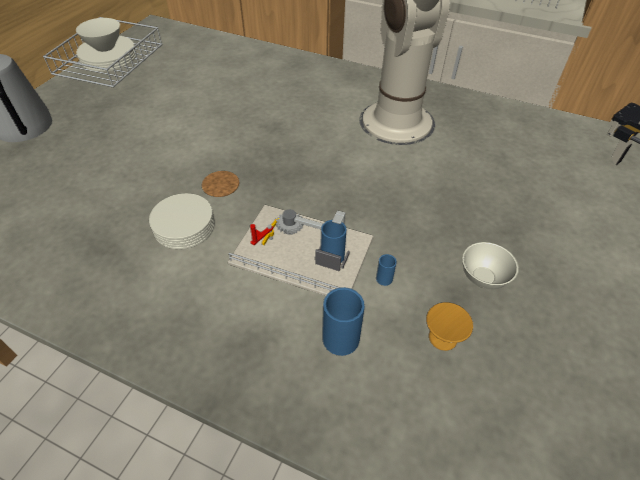

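The top view shows the rack with corners near (285,209), (404,207), (407,288) and (286,291). The red lever is at (387,232), the target cup at (315,247), the cork coaster at (470,301), the plates at (473,230) and the bowl at (168,285). The big cup at (273,165) and the small one at (259,246) are the look-alikes. I'll measure next.

```bash
cat > m.py <<'E'
from h import *
s=snap('top'); sc=snap('scene')
c=s['color']; hsv=cv2.cvtColor(c,cv2.COLOR_RGB2HSV)
# plate
g=(c.min(2)>150).astype(np.uint8); g[:, :280]=0; g[:,412:]=0; g[:200]=0; g[296:]=0
g=cv2.morphologyEx(g,cv2.MORPH_CLOSE,np.ones((5,5)))
cn=max(cv2.findContours(g,0,2)[0],key=cv2.contourArea)
box=cv2.boxPoints(cv2.minAreaRect(cn)); print('box',box)
P=np.array([ray(s,u,v,.012) for u,v in box]); print(P, [np.linalg.norm(P[i]-P[(i+1)%4]) for i in range(4)])
C=P.mean(0)
# long axis y (world +y)
e=[P[(i+1)%4]-P[i] for i in range(4)]; l=max(e,key=np.linalg.norm); l=l*np.sign(l[1]); th=np.arctan2(-l[0],l[1])
print('centre',C,'yaw',th)
R=np.array([[np.cos(th),-np.sin(th)],[np.sin(th),np.cos(th)]])
def W(x,y,z): return np.r_[C[:2]+R@np.array([x,y])/1000,z/1000]
for n,p in dict(post=(48,-96,100),stall=(-2.5,75,107),wheel=(-45,-50,40),pivot=(0,-81,56)).items():
    w=W(*p); print(n,w,'top',proj(s,w),'scene',proj(sc,w))
# coaster
m=cv2.inRange(hsv,(3,70,40),(20,255,200)); m[:, :430]=0; m[:270]=0;m[330:]=0
m=cv2.morphologyEx(m,cv2.MORPH_CLOSE,np.ones((5,5)))
k=max(cv2.findContours(m,0,2)[0],key=cv2.contourArea); (u,v),r=cv2.minEnclosingCircle(k); M=cv2.moments(k); 
print('coaster',u,v,r,M['m10']/M['m00'],M['m01']/M['m00'],ray(s,M['m10']/M['m00'],M['m01']/M['m00'],.005), ray(s,u+r,v,.005)-ray(s,u-r,v,.005))
v_=np.vstack([cv2.resize(c[195:300,275:415],None,fx=5,fy=5,interpolation=2)])
cv2.imwrite('pics/crop.png',v_[:,:,::-1])
E
python3 m.py
```

```text
box [[283.52292 208.25685]
 [403.92752 204.60823]
 [406.41745 286.7752 ]
 [286.01285 290.42383]]
[[ 0.68069969  0.10923923  0.012     ]
 [ 0.69783998 -0.18167363  0.012     ]
 [ 0.49934351 -0.18938107  0.012     ]
 [ 0.48279785  0.09619559  0.012     ]] [np.float64(0.2914173750495136), np.float64(0.19864604282622175), np.float64(0.2860555632710509), np.float64(0.19833122177984816)]
centre [ 0.59017026 -0.04140497  0.012     ] yaw 0.05885094338182276
post [ 0.64373359 -0.13441556  0.1       ] top [np.float64(388.4792104730256), np.float64(219.8558212381222)] scene [np.float64(252.5658914647946), np.float64(225.4226100299541)]
stall [0.58326331 0.03331815 0.107     ] top [np.float64(313.27886687216704), np.float64(243.98524956791437)] scene [np.float64(333.80871042092326), np.float64(228.4940788931567)]
wheel [ 0.54818901 -0.09396517  0.04      ] top [np.float64(367.5999764993063), np.float64(264.0778819918086)] scene [np.float64(289.7996655939854), np.float64(220.74173617286382)]
pivot [ 0.59493443 -0.12226474  0.056     ] top [np.float64(380.7120468784823), np.float64(243.703349525153)] scene [np.float64(269.5256302423044), np.float64(225.70453666930146)]
coaster 469.4267578125 300.6114501953125 20.94091796875 469.1677678455758 300.8679880813577 [ 0.47036457 -0.34014626  0.005     ] [ 0.00275201 -0.09977008  0.        ]
```

View pics/crop.png

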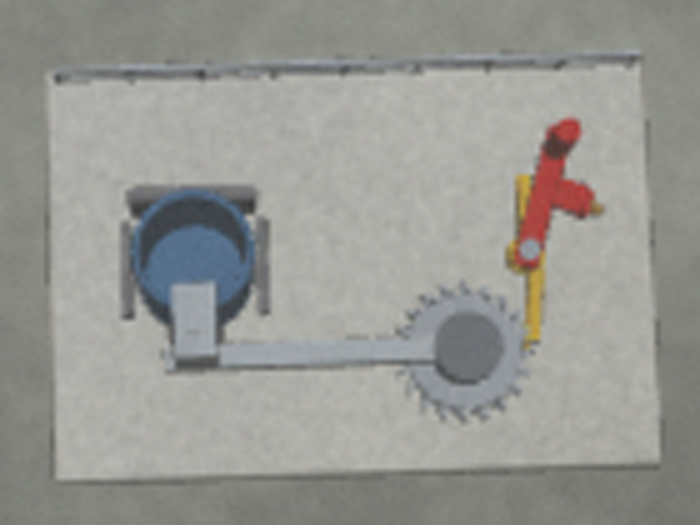

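Predictions agree with the picture to about 1 px (2 mm): post top at about (388.4,221), wheel at (368.4,264.4), and cup rim centre at (313.8,243). The coaster diameter measures 99.8 mm. Next I'll work out the approach, pushing with the tool's x face.

```bash
cat >> h.py <<'E'
C=np.array([.5895,-.042]); TH=.0585
RR=np.array([[np.cos(TH),-np.sin(TH)],[np.sin(TH),np.cos(TH)]])
def W(x,y,z): return np.r_[C+RR@np.array([x,y])/1000,z/1000]
def go(p,yhead=None):
    st=ctrl.get_state(); E=st['eef_rot']; d=E.T@(np.array(p)-st['tcp_pos'])*100
    h=np.arctan2(E[1,1],E[0,1]); tr=0
    if yhead is not None: tr=-((yhead-h+np.pi/2)%np.pi-np.pi/2)
    print('shift cm',d.round(2),'turn',round(tr,3),'alt',round(tr-np.sign(tr)*np.pi,3),'q',st['joint_positions'].round(2))
def rackpos():
    st=ctrl.get_state(); print('rack mm',(RR.T@(st['tcp_pos'][:2]-C)*1000).round(2),'z',st['tcp_pos'][2],'f',(RR.T@st['contact_force'][:2]).round(2),st['contact_force'][2].round(2),'t',st['clock'],'gap',st['finger_gap'])
E
python3 -c "
from h import *
go(W(48,-130,200),TH)"
```

```text
shift cm [-65.38 -51.87   2.67] turn 1.059 alt -2.083 q [-0.85  0.5  -0.43  1.55  0.22  1.14 -0.21]
```

Call:
move_arm --commands "0 -5 -4 0.2 0.1; 0 -10 -8 0.4 0.2; 0 -15 -12 0.6 0.3; 0 -20 -16 0.8 0.4; 0 -25 -20 1 0.5; 0 -30 -24 1.2 0.6; 0 -35 -28 1.4 0.7; 0 -40 -32 1.6 0.8; 0 -45 -36 1.8 0.9; 0 -50 -40 2 1.0; 0 -55 -44 2.3 1.05; 0 -60 -48 2.6 1.06" --squeeze 40

```text
clock: 1.7
tcp_pos: [0.6064, -0.0948, 0.2016]
eef_rot: [[-0.057, 0.998, 0.0], [0.998, 0.057, 0.0], [0.0, 0.0, -1.0]]
contact_force: [1.0, -0.1, -0.1]
finger_gap: 0.007
grip_force: 0.0
```

```bash
python3 -c "
from h import *
go(W(48,-130,200),TH);go(W(48,-130,66),TH);rackpos()"
```

```text
shift cm [-7.62  3.43  0.16] turn -0.002 alt 3.14 q [ 0.07  0.43  0.05  1.69 -0.03  1.03  0.19]
shift cm [-7.62  3.43 13.56] turn -0.002 alt 3.14 q [ 0.07  0.43  0.05  1.69 -0.03  1.03  0.19]
rack mm [ 13.83 -53.72] z 0.20156301937323914 f [ 0.99 -0.2 ] -0.07 t 1.7 gap 0.007203128664628928
```

Call:
move_arm --commands "0 -4 1.7 0 0; 0 -7.6 3.4 0 0; 0 -7.6 3.4 0 0; 0 -7.6 3.4 4 0; 0 -7.6 3.4 8 0; 0 -7.6 3.4 11 0; 0 -7.6 3.4 13 0; 0 -7.6 3.4 13.6 0; 0 -7.6 3.4 13.6 0; 0 -7.6 3.4 13.6 0"

```text
clock: 2.95
tcp_pos: [0.6451, -0.1674, 0.0671]
eef_rot: [[-0.057, 0.998, 0.002], [0.998, 0.057, -0.0], [-0.001, 0.002, -1.0]]
contact_force: [0.4, 0.1, 0.7]
finger_gap: 0.008
grip_force: 0.0
```

```bash
python3 -c "
from h import *
rackpos()
for n in ['top','scene']:
  s=snap(n); 
  c=s['color']; o=(330,180) if n=='top' else (210,180)
  v=cv2.resize(c[o[1]:o[1]+100,o[0]:o[0]+100],None,fx=4,fy=4,interpolation=2)
  a=v if n=='top' else np.hstack([a,v])
cv2.imwrite('pics/pre.png',a[:,:,::-1])"
```

```text
rack mm [  48.2  -128.42] z 0.0670707491277688 f [0.41 0.04] 0.71 t 2.95 gap 0.007553388347459505
```

View pics/pre.png

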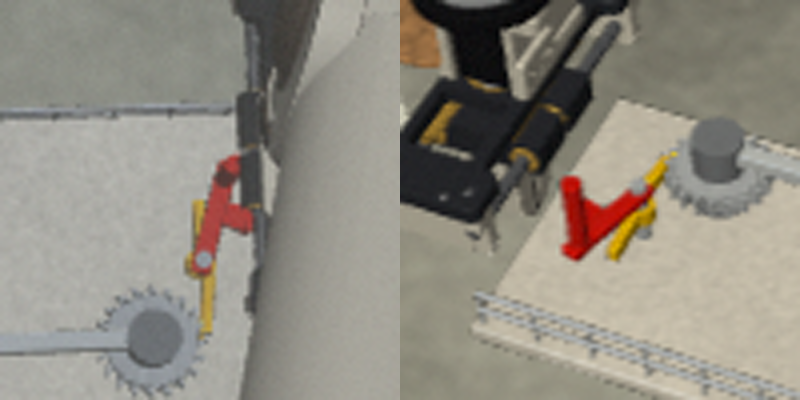

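The fingers stand free on the −y side of the post (post at (228,165) in the left tile, and near (572,190) in the right one). I'll close the gap now and then push in small steps.

Call:
move_arm --commands "0 0.5 0 0 0; 0 1 0 0 0; 0 1.3 0 0 0; 0 1.4 0 0 0; 0 1.5 0 0 0; 0 1.6 0 0 0; 0 1.7 0 0 0; 0 1.8 0 0 0; 0 1.8 0 0 0"

```text
clock: 4.18
tcp_pos: [0.6433, -0.1494, 0.0657]
eef_rot: [[-0.057, 0.998, 0.001], [0.998, 0.057, -0.0], [-0.0, 0.001, -1.0]]
contact_force: [1.8, -1.2, -0.8]
finger_gap: 0.007
grip_force: 0.7
```

```bash
python3 -c "
from h import *
rackpos()"
```

```text
rack mm [  47.42 -110.39] z 0.06567131610019668 f [ 1.73 -1.27] -0.78 t 4.175 gap 0.007282758083017105
```

Call:
move_arm --commands "0 0.1 0 0 0; 0 0.2 0 0 0; 0 0.2 0 0 0"

```text
clock: 4.55
tcp_pos: [0.6429, -0.147, 0.0657]
eef_rot: [[-0.057, 0.998, 0.0], [0.998, 0.057, 0.0], [0.0, 0.0, -1.0]]
contact_force: [1.9, -1.9, 0.4]
finger_gap: 0.004
grip_force: 0.5
```

```bash
python3 -c "
from h import *
rackpos()"
```

```text
rack mm [  47.21 -107.9 ] z 0.06568461188972628 f [ 1.8  -2.05] 0.37 t 4.55 gap 0.003586824006560705
```

Call:
move_arm --commands "0 0.1 0 0 0; 0 0.2 0 0 0; 0 0.3 0 0 0; 0 0.3 0 0 0"

```text
clock: 5.05
tcp_pos: [0.6426, -0.144, 0.0656]
eef_rot: [[-0.057, 0.998, -0.0], [0.998, 0.057, 0.0], [0.0, -0.0, -1.0]]
contact_force: [1.0, -1.2, 0.4]
finger_gap: 0.003
grip_force: 0.5
```

Call:
move_arm --commands "0 0.1 0 0 0; 0 0.2 0 0 0; 0 0.3 0 0 0; 0 0.3 0 0 0"

```text
clock: 5.55
tcp_pos: [0.6425, -0.141, 0.0656]
eef_rot: [[-0.057, 0.998, -0.0], [0.998, 0.057, 0.0], [0.0, -0.0, -1.0]]
contact_force: [0.7, -1.8, 0.3]
finger_gap: 0.003
grip_force: 0.6
```

Call:
move_arm --commands "0 0.1 0 0 0; 0 0.2 0 0 0; 0 0.2 0 0 0"

```text
clock: 5.92
tcp_pos: [0.6424, -0.139, 0.0656]
eef_rot: [[-0.057, 0.998, -0.0], [0.998, 0.057, 0.0], [0.0, -0.0, -1.0]]
contact_force: [0.1, -1.1, -0.6]
finger_gap: 0.004
grip_force: 0.6
```

Call:
move_arm --commands "0 0.1 0 0 0; 0 0.2 0 0 0; 0 0.2 0 0 0"

```text
clock: 6.3
tcp_pos: [0.6423, -0.137, 0.0656]
eef_rot: [[-0.057, 0.998, -0.0], [0.998, 0.057, 0.0], [0.0, -0.0, -1.0]]
contact_force: [1.3, -0.9, 0.2]
finger_gap: 0.008
grip_force: 0.6
```

Call:
move_arm --commands "0 0.1 0 0 0; 0 0.2 0 0 0; 0 0.2 0 0 0"

```text
clock: 6.68
tcp_pos: [0.6422, -0.135, 0.0655]
eef_rot: [[-0.057, 0.998, -0.0], [0.998, 0.057, 0.0], [0.0, -0.0, -1.0]]
contact_force: [0.9, -0.7, 0.1]
finger_gap: 0.003
grip_force: 0.6
```

Call:
move_arm --commands "0 0.1 0 0 0; 0 0.2 0 0 0; 0 0.2 0 0 0"

```text
clock: 7.05
tcp_pos: [0.6421, -0.133, 0.0656]
eef_rot: [[-0.057, 0.998, -0.0], [0.998, 0.057, 0.0], [0.0, -0.0, -1.0]]
contact_force: [0.9, -0.6, 0.9]
finger_gap: 0.003
grip_force: 0.6
```

Call:
move_arm --commands "0 0.1 0 0 0; 0 0.2 0 0 0; 0 0.2 0 0 0"

```text
clock: 7.42
tcp_pos: [0.642, -0.1315, 0.0656]
eef_rot: [[-0.057, 0.998, 0.0], [0.998, 0.057, -0.0], [-0.0, 0.0, -1.0]]
contact_force: [1.2, -2.1, -1.1]
finger_gap: 0.003
grip_force: 1.1
```

Call:
move_arm --commands "0 0.1 0 0 0; 0 0.2 0 0 0; 0 0.2 0 0 0"

```text
clock: 7.8
tcp_pos: [0.6419, -0.1307, 0.0656]
eef_rot: [[-0.056, 0.998, 0.0], [0.998, 0.056, -0.002], [-0.002, 0.0, -1.0]]
contact_force: [2.0, -4.2, -1.0]
finger_gap: 0.002
grip_force: 2.5
```

Call:
move_arm --commands "0 0.1 0 0 0; 0 0.2 0 0 0; 0 0.2 0 0 0"

```text
clock: 8.18
tcp_pos: [0.6419, -0.1296, 0.0657]
eef_rot: [[-0.055, 0.998, 0.001], [0.998, 0.055, -0.002], [-0.002, 0.001, -1.0]]
contact_force: [2.6, -8.0, -0.8]
finger_gap: 0.003
grip_force: 3.2
```

Call:
move_arm --commands "0 0.1 0 0 0; 0 0.1 0 0 0; 0 0.1 0 0 0"

```text
clock: 8.55
tcp_pos: [0.6418, -0.1288, 0.0656]
eef_rot: [[-0.055, 0.998, 0.001], [0.998, 0.055, -0.003], [-0.003, 0.001, -1.0]]
contact_force: [1.7, -7.1, -2.0]
finger_gap: 0.005
grip_force: 3.4
```

Call:
move_arm --commands "0 0.1 0 0 0; 0 0.1 0 0 0; 0 0.1 0 0 0"

```text
clock: 8.93
tcp_pos: [0.6417, -0.128, 0.0657]
eef_rot: [[-0.055, 0.998, 0.001], [0.998, 0.055, -0.003], [-0.003, 0.001, -1.0]]
contact_force: [2.3, -7.8, -1.5]
finger_gap: 0.007
grip_force: 3.5
```

Call:
move_arm --commands "0 0.1 0 0 0; 0 0.1 0 0 0; 0 0.1 0 0 0"

```text
clock: 9.3
tcp_pos: [0.6416, -0.1269, 0.0657]
eef_rot: [[-0.055, 0.998, 0.001], [0.998, 0.055, -0.003], [-0.003, 0.001, -1.0]]
contact_force: [1.6, -6.7, -1.5]
finger_gap: 0.005
grip_force: 3.4
```

Call:
move_arm --commands "0 0.1 0 0 0; 0 0.1 0 0 0; 0 0.1 0 0 0"

```text
clock: 9.68
tcp_pos: [0.6412, -0.1238, 0.0656]
eef_rot: [[-0.057, 0.998, -0.0], [0.998, 0.057, -0.001], [-0.0, -0.001, -1.0]]
contact_force: [0.6, -3.7, -0.3]
finger_gap: 0.001
grip_force: 2.4
```

Call:
move_arm --commands "0 0.1 0 0 0; 0 0.1 0 0 0; 0 0.1 0 0 0"

```text
clock: 10.05
tcp_pos: [0.6411, -0.1235, 0.0656]
eef_rot: [[-0.056, 0.998, -0.0], [0.998, 0.056, -0.001], [-0.001, -0.0, -1.0]]
contact_force: [0.1, -6.1, 0.5]
finger_gap: 0.004
grip_force: 3.1
```

Slipped off and now rising again, so it is near the stop. I'll lean a bit more and hold for about 3 s.

Call:
move_arm --commands "0 0.1 0 0 0; 0 0.2 0 0 0; 0 0.2 0 0 0"

```text
clock: 10.42
tcp_pos: [0.6411, -0.123, 0.0656]
eef_rot: [[-0.055, 0.998, 0.0], [0.998, 0.055, -0.003], [-0.003, -0.0, -1.0]]
contact_force: [1.5, -9.0, -0.4]
finger_gap: 0.001
grip_force: 4.3
```

Call:
move_arm --commands "0 0.05 0 0 0; 0 0.1 0 0 0; 0 0.1 0 0 0; 0 0.1 0 0 0; 0 0.1 0 0 0; 0 0.1 0 0 0; 0 0.1 0 0 0; 0 0.1 0 0 0; 0 0.1 0 0 0; 0 0.1 0 0 0; 0 0.1 0 0 0; 0 0.1 0 0 0"

```text
clock: 11.92
tcp_pos: [0.641, -0.1229, 0.0656]
eef_rot: [[-0.055, 0.999, 0.0], [0.998, 0.055, -0.004], [-0.004, -0.0, -1.0]]
contact_force: [1.3, -9.2, -1.3]
finger_gap: 0.005
grip_force: 4.9
```

Call:
move_arm --commands "0 0 0 0 0; 0 0 0 0 0; 0 0 0 0 0; 0 0 0 0 0; 0 0 0 0 0; 0 0 0 0 0; 0 0 0 0 0; 0 0 0 0 0; 0 0 0 0 0; 0 0 0 0 0; 0 0 0 0 0; 0 0 0 0 0"

```text
clock: 13.42
tcp_pos: [0.641, -0.1229, 0.0656]
eef_rot: [[-0.055, 0.999, 0.0], [0.998, 0.055, -0.004], [-0.004, 0.0, -1.0]]
contact_force: [0.2, -10.2, -0.5]
finger_gap: 0.003
grip_force: 4.9
```

```bash
python3 -c "
from h import *
rackpos(); snap('scene','s1.png'); c=snap('top')['color']; print(proj(snap('top'),W(-45-125*np.sin(1.13),-50+125*np.cos(1.13),62)))
a=np.hstack([cv2.imread('pics/s1.png')[170:300,200:400,::-1],c[190:320,220:420]])
cv2.imwrite('pics/s1c.png',cv2.resize(a,None,fx=2,fy=2,interpolation=2)[:,:,::-1])"
```

```text
rack mm [ 46.7  -83.76] z 0.06563584489408139 f [ -0.42 -10.2 ] -0.45 t 13.425 gap 0.0029095490820760152
[np.float64(347.2723836917884), np.float64(313.7011726819872)]
```

View pics/s1c.png

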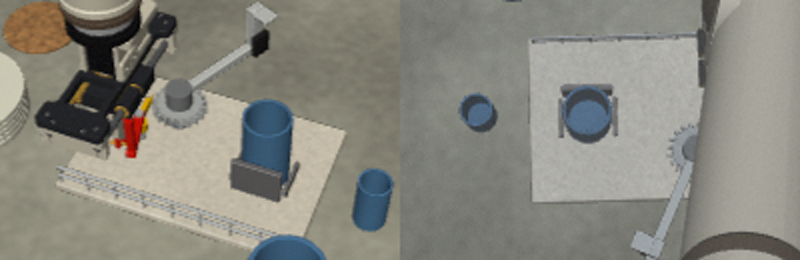

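The retainer is fully open: its end is at top-view (344,312) and the fully open prediction is (347,314). The cup stands free. I'll withdraw along −y and go up.

Call:
move_arm --commands "0 -1 0 0 0; 0 -2 0 0 0; 0 -3 0 0 0; 0 -4 0 0 0; 0 -5 0 0 0; 0 -5.5 0 0 0; 0 -5.5 0 0 0; 0 -5.5 0 -5 0; 0 -5.5 0 -10 0; 0 -5.5 0 -15 0; 0 -5.5 0 -16 0; 0 -5.5 0 -16 0"

```text
clock: 15.08
tcp_pos: [0.6447, -0.1736, 0.2261]
eef_rot: [[-0.058, 0.998, 0.001], [0.998, 0.058, 0.0], [0.0, 0.001, -1.0]]
contact_force: [-0.4, 0.3, 0.3]
finger_gap: 0.011
grip_force: 0.0
```

```bash
python3 -c "
from h import *
rackpos(); go(W(-2.5,75,220),TH+np.pi/2)
s=snap('top');sc=snap('scene')
for x,n in ((s,'top'),(sc,'scene')):
  h=cv2.cvtColor(x['color'],cv2.COLOR_RGB2HSV); m=cv2.inRange(h,(98,90,30),(118,255,255))
  for k in cv2.findContours(m,0,2)[0]:
    if cv2.contourArea(k)>60: print(n,cv2.minEnclosingCircle(k),cv2.boundingRect(k))
  print([proj(x,W(-2.5,75,z)) for z in (107,12)], [proj(x,W(-2.5+dx,75+dy,107)) for dx,dy in ((28,0),(-28,0),(0,28),(0,-28))])
"
```

```text
rack mm [  47.42 -134.62] z 0.22611585213613142 f [-0.35  0.27] 0.25 t 15.075 gap 0.011118604941148049
shift cm [20.96 -5.01  0.61] turn 1.57 alt -1.572 q [ 0.17  0.5   0.08  1.52 -0.04  1.13  0.31]
top ((313.5, 248.5), 10.606701850891113) (303, 240, 22, 17)
top ((258.5, 245.0), 7.500100135803223) (254, 239, 12, 14)
top ((271.678955078125, 161.31895446777344), 16.731115341186523) (255, 145, 34, 33)
[[np.float64(313.5361917675678), np.float64(244.2790284384543)], [np.float64(313.98535361680484), np.float64(249.4059622549681)]] [[np.float64(313.17042214668135), np.float64(231.86114351168087)], [np.float64(313.9040265911622), np.float64(256.7670270327229)], [np.float64(300.975184017616), np.float64(244.66082011910072)], [np.float64(326.09346360430544), np.float64(243.8973503108455)]]
scene ((343.0, 321.3208923339844), 33.69404220581055) (323, 288, 41, 68)
scene ((386.5, 269.70001220703125), 15.373465538024902) (377, 255, 19, 31)
scene ((334.2407531738281, 240.72222900390625), 21.37474250793457) (321, 220, 25, 42)
[[np.float64(333.67475402587746), np.float64(228.2080420048054)], [np.float64(332.447462738783), np.float64(255.6348310124791)]] [[np.float64(329.1950315110859), np.float64(237.30643345935874)], [np.float64(338.00652281067386), np.float64(219.41014705382167)], [np.float64(345.906686026203), np.float64(231.73855026507707)], [np.float64(321.5956054935606), np.float64(224.72163170843865)]]
```

Call:
move_arm --commands "1 2 -0.5 0 -0.17; 1 4 -1 0 -0.34; 1 6 -1.5 0 -0.51; 1 8.5 -2 0 -0.68; 1 11 -2.5 0 -0.85; 1 13.5 -3 0 -1.02; 1 16 -3.5 0 -1.19; 1 18.5 -4 0 -1.36; 1 20.5 -4.7 0 -1.5; 1 21 -5 0 -1.57; 1 21 -5 0 -1.57; 1 21 -5 0 -1.57"

```text
clock: 16.68
tcp_pos: [0.5821, 0.032, 0.2244]
eef_rot: [[-0.999, -0.054, -0.002], [-0.054, 0.999, -0.0], [0.002, -0.0, -1.0]]
contact_force: [0.6, -0.4, 0.0]
finger_gap: 1.001
grip_force: 0.0
```

```bash
python3 -c "
from h import *
rackpos(); go(W(-2.5,75,75),TH+np.pi/2)
snap('wrist','w1.png')"
```

```text
rack mm [-3.08 74.31] z 0.22443601970867622 f [ 0.55 -0.46] 0.04 t 16.675 gap 1.000574030057436
shift cm [-0.09  0.07 14.94] turn -0.004 alt 3.137 q [ 0.14  0.37 -0.3   1.73  0.12  1.06  1.42]
```

View pics/w1.png

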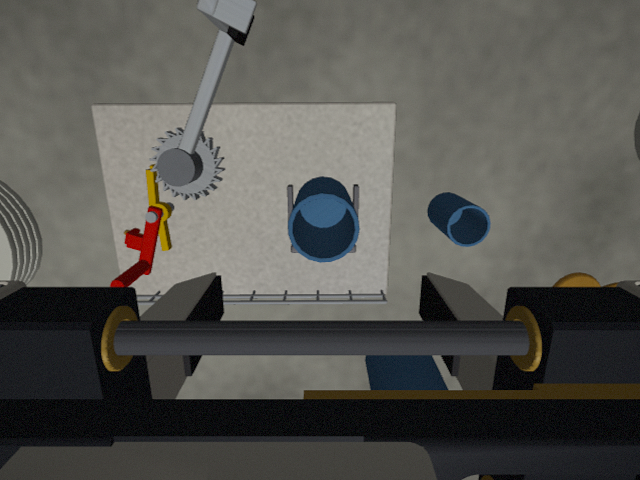

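The wrist view shows the lever back at rest and the cup rim (289–358, centre 323) centred between the fingers (about 325). The small cup is clear of them. I'll descend and grip.

Call:
move_arm --commands "1 0 0.1 4 0; 1 0 0.1 8 0; 1 -0.1 0.1 11 0; 1 -0.1 0.1 13 0; 1 -0.1 0.1 14.5 0; 1 -0.1 0.1 14.9 0; 1 -0.1 0.1 14.9 0" --squeeze 15

```text
clock: 17.6
tcp_pos: [0.5838, 0.0337, 0.0768]
eef_rot: [[-0.998, -0.056, 0.0], [-0.056, 0.998, 0.0], [-0.0, 0.0, -1.0]]
contact_force: [0.3, 0.4, 0.2]
finger_gap: 0.997
grip_force: 0.0
```

Call:
move_arm --commands "0.5 0 0 0 0; 0.5 0 0 0 0; 0.5 0 0 0 0; 0.5 0 0 0 0; 0.5 0 0 0 0; 0.5 0 0 0 0; 0.5 0 0 0 0; 0.5 0 0 0 0"

```text
clock: 18.6
tcp_pos: [0.5835, 0.0337, 0.0767]
eef_rot: [[-0.998, -0.056, 0.0], [-0.056, 0.998, -0.0], [-0.0, -0.0, -1.0]]
contact_force: [-1.6, -0.4, 3.5]
finger_gap: 0.597
grip_force: 15.0
```

Call:
move_arm --commands "0.5 0 0 -0.3 0; 0.5 0 0 -1 0; 0.5 0 0 -2 0; 0.5 0 0 -3.5 0; 0.5 0 0 -5 0; 0.5 0 0 -7 0; 0.5 0 0 -9 0; 0.5 0 0 -11 0; 0.5 0 0 -12.5 0; 0.5 0 0 -13 0; 0.5 0 0 -13 0" --squeeze 20

```text
clock: 19.98
tcp_pos: [0.5834, 0.0337, 0.2067]
eef_rot: [[-0.998, -0.056, 0.0], [-0.056, 0.998, -0.0], [-0.0, -0.0, -1.0]]
contact_force: [0.6, 0.3, -3.5]
finger_gap: 0.598
grip_force: 20.0
```

```bash
python3 -c "
from h import *
rackpos(); go([.4704,-.3401,.206])
snap('scene','s2.png')"
```

```text
rack mm [-1.63 75.91] z 0.20670744441102937 f [0.6  0.26] -3.52 t 19.975 gap 0.597891491961425
shift cm [ 13.38 -36.68   0.07] turn 0 alt 0.0 q [ 0.13  0.39 -0.3   1.74  0.13  1.03  1.41]
```

View pics/s2.png

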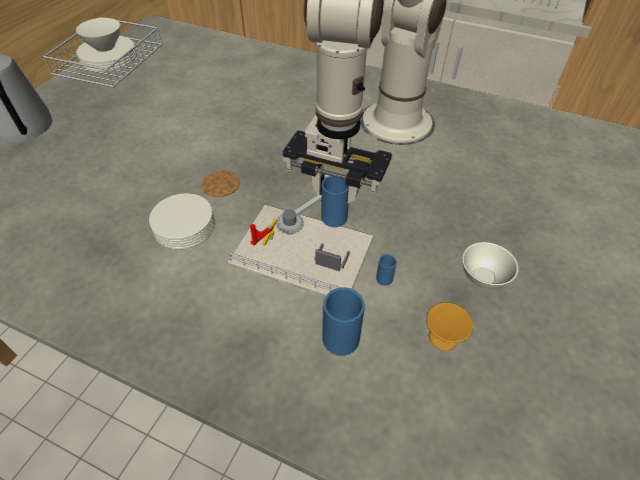

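The cup is lifted upright at (335,200), clear of the retainer, with its foot at about 142 mm. I'll carry it to the coaster.

Call:
move_arm --commands "0.5 0.5 -1.5 0 0; 0.5 1.8 -5 0 0; 0.5 3.3 -9 0 0; 0.5 4.9 -13.5 0 0; 0.5 6.6 -18 0 0; 0.5 8.2 -22.5 0 0; 0.5 9.9 -27 0 0; 0.5 11.3 -31 0 0; 0.5 12.5 -34.3 0 0; 0.5 13.2 -36.3 0 0; 0.5 13.4 -36.7 0 0; 0.5 13.4 -36.7 0 0"

```text
clock: 21.52
tcp_pos: [0.4698, -0.3398, 0.2061]
eef_rot: [[-0.998, -0.056, -0.001], [-0.056, 0.998, 0.001], [0.001, 0.001, -1.0]]
contact_force: [0.3, 0.1, -3.1]
finger_gap: 0.597
grip_force: 20.0
```

```bash
python3 -c "
from h import *
rackpos(); go([.4704,-.3401,.0697])
s=snap('top','t3.png'); print(proj(s,[.4704,-.3401,.005]))"
```

```text
rack mm [-136.9 -290.3] z 0.20607346542960778 f [0.32 0.08] -3.14 t 21.525 gap 0.5967381047538042
shift cm [-0.07 -0.05 13.64] turn 0 alt 0.0 q [ 0.69  0.37 -0.14  1.76  0.06  1.02  2.16]
[np.float64(469.1482593700772), np.float64(300.852513546147)]
```

Call:
move_arm --commands "0.5 0 0 2 0; 0.5 0 0 5 0; 0.5 0 0 8 0; 0.5 0 0 10.5 0; 0.5 0 0 12 0; 0.5 0 0 12.7 0; 0.5 0 0 13 0; 0.5 0 0 13.1 0; 0.5 0 0 13.2 0; 0.5 0 0 13.3 0; 0.5 0 0 13.4 0; 0.5 0 0 13.4 0"

```text
clock: 23.08
tcp_pos: [0.4703, -0.3402, 0.0726]
eef_rot: [[-0.998, -0.056, -0.0], [-0.056, 0.998, 0.0], [0.0, 0.0, -1.0]]
contact_force: [0.4, 0.5, -3.4]
finger_gap: 0.596
grip_force: 20.0
```

Call:
move_arm --commands "0.5 0 0 0.1 0; 0.5 0 0 0.2 0; 0.5 0 0 0.2 0"

```text
clock: 23.45
tcp_pos: [0.4702, -0.3401, 0.0704]
eef_rot: [[-0.998, -0.056, -0.0], [-0.056, 0.998, 0.0], [0.0, 0.0, -1.0]]
contact_force: [0.0, 1.2, -3.1]
finger_gap: 0.6
grip_force: 20.0
```

Call:
move_arm --commands "0.5 0 0 0.1 0; 0.5 0 0 0.1 0"

```text
clock: 23.7
tcp_pos: [0.4705, -0.3403, 0.0698]
eef_rot: [[-0.998, -0.056, 0.0], [-0.056, 0.998, -0.0], [-0.0, -0.0, -1.0]]
contact_force: [0.2, 0.5, -1.8]
finger_gap: 0.603
grip_force: 20.0
```

Touching; one half millimetre more, then release and retreat upward.

Call:
move_arm --commands "0.5 0 0 0.05 0; 0.5 0 0 0.05 0"

```text
clock: 23.95
tcp_pos: [0.4705, -0.3403, 0.0697]
eef_rot: [[-0.998, -0.056, 0.0], [-0.056, 0.998, -0.0], [-0.0, -0.0, -1.0]]
contact_force: [-1.1, 1.3, 5.0]
finger_gap: 0.599
grip_force: 20.0
```

Call:
move_arm --commands "0.65 0 0 0 0; 0.75 0 0 0 0; 0.9 0 0 0 0; 1 0 0 0 0; 1 0 0 0 0; 1 0 0 0 0; 1 0 0 -2 0; 1 0 0 -5 0; 1 0 0 -9 0; 1 0 0 -13 0; 1 0 0 -15 0; 1 0 0 -15 0"

```text
clock: 25.45
tcp_pos: [0.4714, -0.341, 0.221]
eef_rot: [[-0.998, -0.056, 0.003], [-0.056, 0.998, -0.002], [-0.003, -0.003, -1.0]]
contact_force: [-0.0, -0.1, -0.9]
finger_gap: 0.998
grip_force: 0.0
```

Call:
move_arm --commands "1 4 3 0 0; 1 8 6 0 0; 1 8 6 0 0; 1 8 6 0 0"

```text
clock: 25.95
tcp_pos: [0.3872, -0.2849, 0.2186]
eef_rot: [[-0.998, -0.056, -0.0], [-0.056, 0.998, 0.0], [0.0, 0.0, -1.0]]
contact_force: [-0.3, -0.5, -0.4]
finger_gap: 1.0
grip_force: 0.0
```

```bash
python3 -c "
from h import *
rackpos(); s=snap('scene'); t=snap('top')
print([proj(s,[.4704,-.3401,z]) for z in (.005,.1)],[proj(t,[.4704,-.3401,z]) for z in (.005,.1)])
a=np.hstack([s['color'][110:290,150:400],t['color'][195:375,275:525]])
cv2.imwrite('pics/fin.png',cv2.resize(a,None,fx=1.6,fy=1.6,interpolation=2)[:,:,::-1])"
```

```text
rack mm [-216.16 -230.69] z 0.21857355005307394 f [-0.29 -0.49] -0.36 t 25.95 gap 1.0001235266861415
[[np.float64(221.34123765409498), np.float64(182.13729138351596)], [np.float64(215.67434184664737), np.float64(154.20168474401817)]] [[np.float64(469.1482593700772), np.float64(300.852513546147)], [np.float64(480.3277988644512), np.float64(299.55108590651895)]]
```

View pics/fin.png

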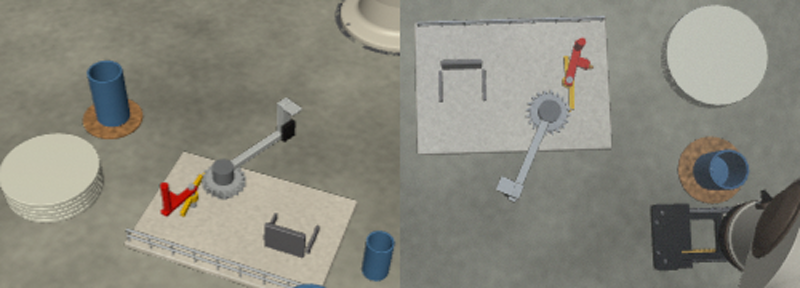

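The cup stands upright in the middle of the coaster (left tile (108,95), right tile (722,170)). The retainer is open, the lever is back at rest, and the gripper is clear.

```bash
python3 -c "
from h import *
print(ctrl.sign_off())"
```

```text
the job is handed in; nothing more can be done
None
```

The job is handed in: the retainer is open, the release lever is back at rest, and the blue cup stands upright in the middle of the cork coaster, at about 26 of the 72 s; the sign-off did not report a verdict.

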